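# Click the indexing dial round to its pointer

## Robot

A 6-joint arm with a two-finger parallel gripper is mounted at the origin on a cart in front of the work surface, level with it; the furniture and walls round the work are solid. World frame = base frame: x ahead of the robot, y to its left, z up, the work surface at z = 0. Lengths are in m, angles in rad, forces in N, time in s.
With the tool pointing down it reaches from about 0.325 to 0.75 m from the base axis. Payload 7.6 kg.
Tool frame: the origin (TCP) lies on the centre line of the jaws, within the pads' length; the fingertips stand 17 mm ahead of it and the grasp point (between the pads) lies 2 mm behind it; z points along the fingers, y is the direction in which the jaws open and shut (so a half turn about z gives the same grasp; the last joint's range is limited). The gripper opens to 85 mm and grips with 20 to 120 N. Pads are 22 mm wide; open, the fingers measure 114 mm over their backs; the gripper's body (76 mm by 85 mm) begins 54 mm behind the grasp point. The pads swing forward as they close: fully open they stand 13 mm farther back than shut.
Start: joints at [-1.27, 0.052, 1.401, -0, 1.689, -0.07], TCP at [0.19, -0.489, 0.248] pointing down, gripper open.
Joint ranges: [-2.9, 2.9], [-0.91, 2.17], [0.12, 2.37], [-1.06, 4.2], [0.26, 2.73], [-2.93, 2.93]. Speed limits (rad/s): [2.57, 2.57, 3.01, 3.14, 3.14, 3.14].

## Interface

Orientations are given as a unit quaternion [x, y, z, w].
In Python, from rig import get_state, get_image, camera_params, job_done gives the robot as it stands.
- The arm moves only by the tool drive_tool, never from a script. Its argument "targets" is a list of rows, each a list of 4 numbers: the shift along the tool's x, y, z in cm, then the turn about the tool's z in rad. In form: [[tx, ty, tz, yaw], ...]. A call has 1 to 5 rows; each row shifts and turns the pose as measured when the row begins, along the tool's axes as they then stand; what a row does not reach is not made up. A row lasts 1/8 s, in which the tool goes at most 62.5 mm and 10.7 degrees, less where a joint would pass 70% of its speed; a pose out of reach is approached as far as the arm can. A call with a gripper value outside its range is refused whole. "gripper" is the opening, from 0 (shut) to 1 (fully open), set as the call begins (left out, the last holds). The fingers move at their own pace and stop on an object; "squeeze" is the grip in N (left out, the last holds). Time passes only in rows, so rows that do not move let the fingers close. It gives the time, the measured TCP pose, the force and the opening at its end, in the units of the state.
- get_state(): the state, without advancing time (a new reading comes with each control period).
- get_image(name): name is "scene" or "top" or "wrist"; returns the picture (384x512x3 uint8, blue, green, red); there is no depth.
- camera_params(name): a dict with "camera_matrix" (3x3 intrinsics, pixels), "distortion" ([k1, k2, p1, p2, k3] as OpenCV has them; the pictures are not rectified), "view" (4x4, takes a point from world to camera coordinates). Camera axes: x right, y down, z forward; pixel columns grow to the right and rows downward; lengths in m; the calibration is good to about 2 mm. A picture is of the moment at which its call begins: read the wrist's pose just before it. camera_params takes no time and is no camera call; for the wrist camera it gives the pose at the moment of the call.
- job_done(): hands the job in, once; it reports no verdict.
The state is a dict: "time": time; "joints": joint angles; "qd": joint speeds; "joint_torque": joint torques, N m; "tool_pos": TCP position; "eef_rot": TCP orientation; "ft_force": force on the tool from outside, world axes, zero at the start; "torque": the same for the moment, N m; "opening": finger opening in m.
Only numpy, scipy, OpenCV 4.12 (cv2) and the standard library are available. Lean on these libraries where they do the work, as an engineer would, in place of code of your own. Each camera call takes 0.05 s, during which the arm holds its last target.

## Task

Index the turned hub for its next reading: lay a fingertip on the flat top of the knurled dial, press it down lightly and drag the dial round clockwise (seen from above) by friction until its scribed line clicks in line with the pointer on the base; it is one or two clicks away, and do not carry it past. Then let the dial spring up again and come clear. Nothing is to be gripped or lifted: do not touch the hub seated in the middle of the dial, and leave the other things where they lie.

Things in the scene. Friction and masses are not known exactly. Their poses are not given: they have to be found in the camera images.
- indexer: rotary indexer, fixed to the surface: a grey round base 176 mm across and 24 mm high with a plain metal dial on it. Origin at the centre of the underside, on the dial's axis; z up. The small steel pointer block (nose at radius 66 mm, block out to radius 83 mm, 16 mm wide, top 39 mm above the surface) stands on its -x side. Eleven dark click marks on the base and the pointer divide the turn into 12 clicks of 30 degrees.
- dial_top (a point): centre of the dial's top plane, 43 mm above the surface when not pressed. The dial is 130 mm across (too wide to grip), 16 mm thick, knurled round the rim; its flat top is a ring from radius 18 to 65 mm, fit for a fingertip at about radius 46 mm anywhere round. The middle is a recess 35 mm across and 6 mm deep that holds the hub. x, y axes turn with the dial.
- index_line (a point): outer end of the dark scribed line on the dial's top (30 mm long, radial), at radius 62 mm. It must come in line with the pointer.
- pointer (a point): nose of the pointer on the base, 66 mm from the axis, 39 mm above the surface.
- dial (a joint): turn of the dial in rad, growing clockwise seen from above; 0 when the scribed line is in line with the pointer. It clicks (rests stably) every 0.524 rad and starts at rest near -0.524 or -1.047. Turning over the hump between clicks takes up to 0.07 N m (about 1.5 N along the circle at radius 46 mm); past the hump, 0.262 rad from each click, it snaps on by itself when free. Stops at -1.9 and 1.0, so it cannot be brought round the other way.
- dial_float (a joint): how far the dial is pressed down, m: 0 to 0.005. The dial stands on springs: it starts to sink at about 5 N and is fully down at about 13 N; 2 to 4 mm is a good press for dragging. It springs back up when let go.
- hub: turned metal hub, 32 mm wide and 22 mm tall, loose in the dial's recess; it stands 16 mm above the dial's top and turns with the dial. Origin at the centre of its underside. Not to be touched.
- spare_hub: bystander: loose turned metal hub, 30 mm wide, 22 mm tall, beside the indexer; origin under its centre
- gauge_block: bystander: loose steel gauge block, 9 x 35 x 30 mm, standing beside the indexer; origin under its centre
- sample_block: bystander: loose milled aluminium block, 32 x 56 x 22 mm, beside the indexer; origin under its centre
- ring: bystander: loose steel ring gauge, 58 mm across, 18 mm tall, beside the indexer; origin under its centre
- plug: bystander: loose plug gauge with a hexagonal handle lying on its side, 14 x 88 x 12 mm, beside the indexer; origin under its centre
Mind the look-alikes: they are no part of the job. What is meant by the indexer is not purple, and is the smaller of those in its own colour.

How it is judged:
By the outcome, as a careful person would: the job done as asked, in the order asked, and still so for the second after the job is handed in, with the robot touching nothing.
It also fails if it takes over 40 s, if anything falls off the work surface, if the arm or the gripper's body presses on something with over 40 N, if the wrist force passes 120 N, or if a joint passes its speed limit or range.

## Working session

There is one attempt and no reset: what is moved stays moved. The work goes in short steps, Python scripts to look and compute and a tool call to move; the robot and the scene stay as the last step left them, time stands still between calls to the robot, and variables do not carry over. Pictures are saved under pics/ and viewed, and the job is handed in when it is done.

Besides the shell and the picture viewer there is one more tool, called as a command line: name --pt "numbers of a row" for each row, then --argument value for the rest. drive_tool: Moves the arm, as the interface text tells. Its arguments: {"type":"object","properties":{"targets":{"type":"array"},"gripper":{"type":"number"},"squeeze":{"type":"number"}},"required":["targets"]}

```bash
ls; mkdir -p pics; python3 - <<'E'
from rig import *
import cv2
s=get_state(); print(s)
for n in ("top","scene"):
    cv2.imwrite(f"pics/{n}0.png",get_image(n))
    p=camera_params(n); print(n,p)
E
```

```text
pics
{'time': 0.0, 'joints': array([-1.27031894e+00,  5.28244063e-02,  1.40173226e+00,  8.94896699e-06,
        1.68857386e+00, -7.02853173e-02]), 'qd': array([-1.01391447e-03,  1.21455633e-03,  1.59500969e-04, -4.08536386e-05,
        5.75175476e-04, -7.56239891e-04]), 'joint_torque': array([ 5.82793728e-04, -3.81662250e+01, -3.60189593e+01,  3.86536738e-05,
        6.12425327e-03,  3.41345572e-05]), 'tool_pos': array([ 0.19017218, -0.48905694,  0.24747506]), 'eef_rot': array([ 9.82865644e-01,  1.84321823e-01, -8.38920491e-05, -7.64361649e-04]), 'ft_force': array([ 0.18156034, -0.2850471 ,  0.05357892]), 'torque': array([-0.02002543,  0.01767661,  0.02240663]), 'opening': 0.08529276230308261}
top {'camera_matrix': array([[495.58826023,   0.        , 251.06008895],
       [  0.        , 495.58826023, 195.62460596],
       [  0.        ,   0.        ,   1.        ]]), 'distortion': array([0.07500559, 0.        , 0.        , 0.        , 0.        ]), 'view': array([[ 0.02049689, -0.99975012, -0.00892063,  0.0357946 ],
       [-0.99586477, -0.01962575, -0.08870285,  0.6025778 ],
       [ 0.08850561,  0.01070187, -0.99601819,  1.36024041],
       [ 0.        ,  0.        ,  0.        ,  1.        ]])}
scene {'camera_matrix': array([[457.48824155,   0.        , 262.86508827],
       [  0.        , 457.48824155, 188.37503813],
       [  0.        ,   0.        ,   1.        ]]), 'distortion': array([-0.03667696,  0.        ,  0.        ,  0.        ,  0.        ]), 'view': array([[ 0.69875278, -0.71529352,  0.00998668, -0.38134965],
       [-0.51063527, -0.50850682, -0.69330544,  0.34813804],
       [ 0.50099518,  0.47934955, -0.72057465,  1.17432422],
       [ 0.        ,  0.        ,  0.        ,  1.        ]])}
```

View pics/top0.png

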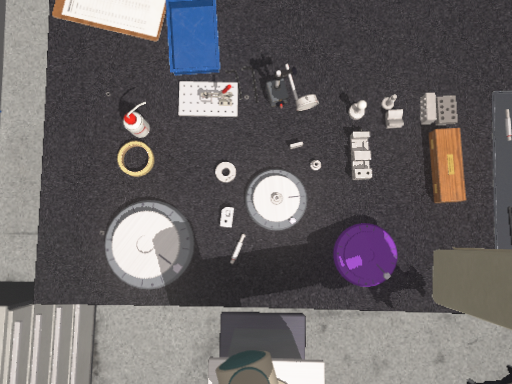

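View pics/scene0.png

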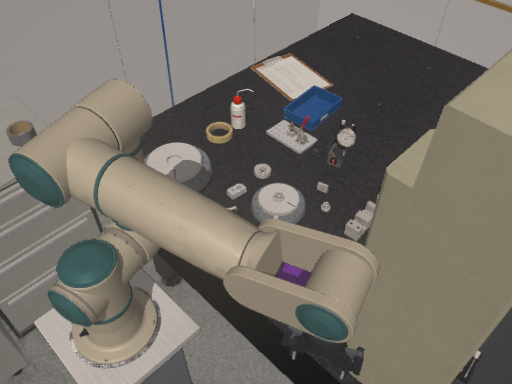

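The small grey indexer is at about (277,199) in the top view. The big grey one at (148,244) and the purple one at (365,255) are look-alikes. I'll zoom in on the small one.

```bash
python3 - <<'E'
import cv2
a=cv2.imread("pics/top0.png")[155:245,210:340]
cv2.imwrite("pics/z.png",cv2.resize(a,None,fx=6,fy=6,interpolation=cv2.INTER_CUBIC))
a=cv2.imread("pics/scene0.png")[160:240,210:340]
cv2.imwrite("pics/z2.png",cv2.resize(a,None,fx=6,fy=6,interpolation=cv2.INTER_CUBIC))
E
```

```text
(no output)
```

View pics/z.png

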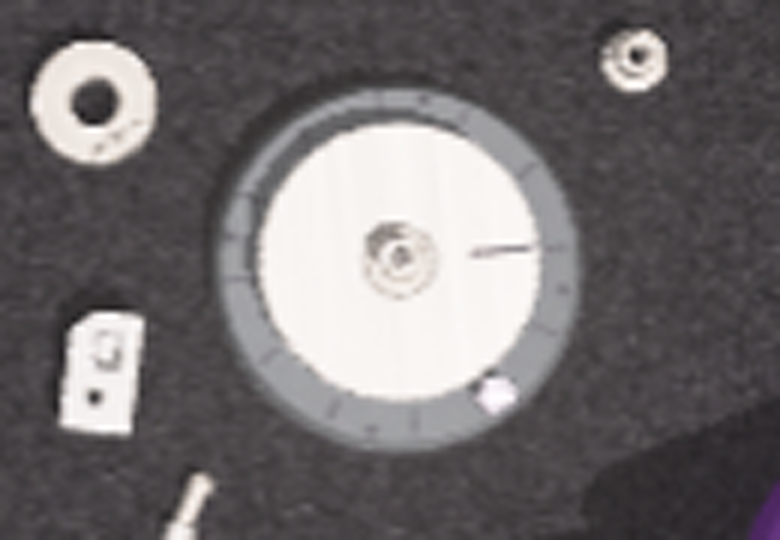

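View pics/z2.png

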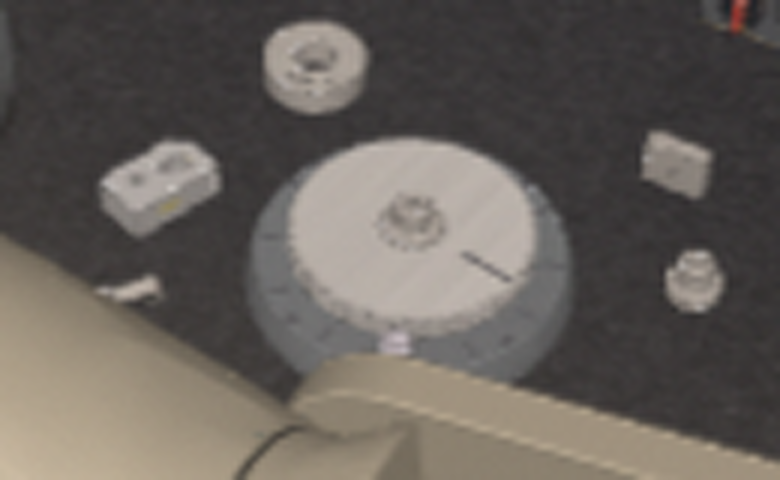

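```bash
cat > h.py <<'E'
import numpy as np, cv2
from rig import *
def ray(P,uv,z):
    K,D,V=map(np.array,(P["camera_matrix"],P["distortion"],P["view"]))
    n=cv2.undistortPoints(np.array(uv,float).reshape(-1,1,2),K,D).reshape(-1,2)
    R,t=V[:3,:3],V[:3,3]; c=-R.T@t
    d=np.c_[n,np.ones(len(n))]@R
    return c+d*((z-c[2])/d[:,2])[:,None]
def proj(P,X):
    V=P["view"]; r,_=cv2.Rodrigues(V[:3,:3])
    return cv2.projectPoints(np.array(X,float).reshape(-1,3),r,V[:3,3],P["camera_matrix"],P["distortion"])[0].reshape(-1,2)
E
python3 - <<'E'
from h import *
im=cv2.imread("pics/top0.png");P=camera_params("top")
m=(im.min(axis=2)>170).astype(np.uint8); m[:165]=0;m[240:]=0;m[:,:248]=0;m[:,306:]=0
m=cv2.morphologyEx(m,cv2.MORPH_OPEN,np.ones((5,5)))
c=max(cv2.findContours(m,cv2.RETR_EXTERNAL,cv2.CHAIN_APPROX_NONE)[0],key=cv2.contourArea)
w=ray(P,cv2.convexHull(c),.043)[:,:2]
(cx,cy),r=cv2.minEnclosingCircle(w.astype(np.float32)); e=cv2.fitEllipse(w.astype(np.float32)); print(cx,cy,r,e)
C=np.array(e[0])
px=lambda u,v:(210+(u+.5)/6-.5,155+(v+.5)/6-.5)
l=ray(P,[px(534,247),px(474,254)],.043)[:,:2]; p=ray(P,[px(496,394)],.039)[:,:2]
for q in [*l,*p]: d=q-C; print(q,np.hypot(*d),np.degrees(np.arctan2(d[1],d[0])))
for nm,(u,v),z in [("ring",(95,102),.018),("blk",(105,370),.022),("spare",(636,60),.022),("plug",(195,490),.01),]: print(nm,ray(P,[px(u,v)],z))
E
```

```text
0.5950905680656433 -0.021688587963581085 0.06627357006072998 ((0.5943235754966736, -0.021732885390520096), (0.1292705237865448, 0.13057932257652283), 73.26699829101562)
[ 0.60254817 -0.08352723] 0.06233927659619631 -82.41870175534565
[ 0.59876894 -0.0559998 ] 0.03455405197288089 -82.60844047812455
[ 0.53472176 -0.06722917] 0.07498192046014195 -142.64416275104801
ring [[0.66938388 0.12194625 0.018     ]]
blk [[0.54290527 0.11386666 0.022     ]]
spare [[ 0.69353072 -0.13198734  0.022     ]]
plug [[0.48808524 0.07096832 0.01      ]]
```

Dial centre is about (0.5945, -0.0217), the line is at -82.4° and the pointer at -142.6°, so it is two clicks. Before moving I want to locate the tall box near the start pose.

```bash
python3 - <<'E'
from h import *
cv2.imwrite("pics/w0.png",get_image("wrist"))
a=cv2.imread("pics/top0.png")[225:384,352:512]; cv2.imwrite("pics/z3.png",cv2.resize(a,None,fx=3.7,fy=3.7))
b=cv2.imread("pics/scene0.png"); 
for n in ("top","scene"):
    P=camera_params(n);V=P["view"]; print(n,"cam",-V[:3,:3].T@V[:3,3], proj(P,[[.19,-.489,.248],[.19,-.489,.4],[0,0,.3]]))
E
```

```text
top cam [0.47896341 0.03305458 1.40859386] [[488.98966459 376.87272071]
 [527.35718597 399.54786469]
 [266.86584284 470.50471912]]
scene cam [-0.14409009 -0.65865816  1.09136268] [[317.91680448 362.46836117]
 [327.03864987 324.09319403]
 [ 83.3876813  254.85546876]]
```

View pics/z3.png

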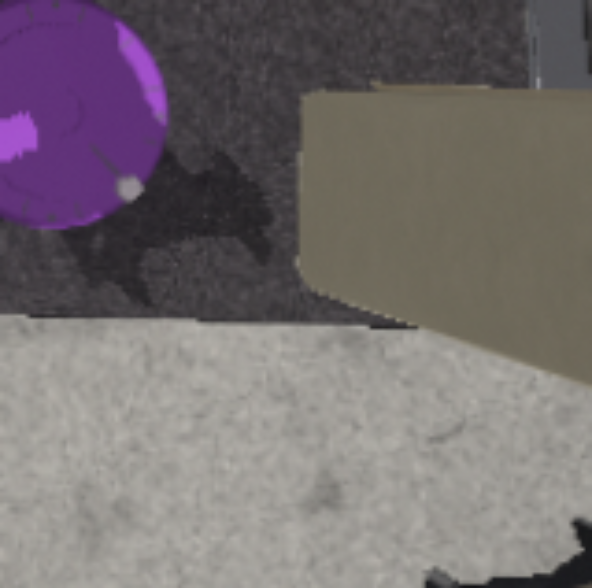

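View pics/w0.png

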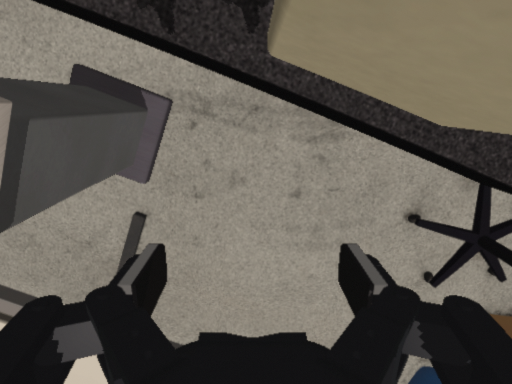

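```bash
python3 - <<'E'
from h import *
P=camera_params("top"); print(ray(P,[(433,249),(432,290),(437,302),(390,305)],0))
P=camera_params("wrist"); print(ray(P,[(272,50),(440,124),(285,0)],0)); 
V=P["view"];print(-V[:3,:3].T@V[:3,3],V)
s=get_state();print(s["tool_pos"],s["time"])
E
```

```text
[[ 0.46476881 -0.4620001   0.        ]
 [ 0.35220504 -0.45711659  0.        ]
 [ 0.32014824 -0.46986926  0.        ]
 [ 0.30799584 -0.34233902  0.        ]]
[[ 3.23768533e-01 -4.62355655e-01 -5.55111512e-17]
 [ 3.23577944e-01 -6.90372370e-01  0.00000000e+00]
 [ 3.77328527e-01 -4.56232343e-01  0.00000000e+00]]
[ 0.25810314 -0.4631658   0.37192051] [[ 3.62500003e-01 -9.31983705e-01  3.47727797e-04 -5.25354698e-01]
 [-8.92540513e-01 -3.47050921e-01  2.87970641e-01 -3.74768008e-02]
 [-2.68263266e-01 -1.04699719e-01 -9.57639175e-01  3.76911909e-01]
 [ 0.00000000e+00  0.00000000e+00  0.00000000e+00  1.00000000e+00]]
[ 0.19019127 -0.4891141   0.24766847] 0.15
```

The cabinet's left face is at y≈-0.46 with its near corner at (0.32, -0.46), so I'll move straight in +y first to clear it, shutting the fingers as I go.

drive_tool --pt "1.8 -4.6 0 0" --pt "1.8 -4.6 0 0" --pt "1.8 -4.6 0 0" --pt "1.8 -4.6 0 0" --gripper 0 --squeeze 20

```text
time: 0.65
tool_pos: [0.19, -0.2875, 0.2449]
eef_rot: [0.983, 0.183, -0.001, -0.004]
ft_force: [0.2, 0.2, 0.1]
opening: 0.0121
```

drive_tool --pt "5.5 -1.7 0 0" --pt "5.5 -1.7 0 0" --pt "5.5 -1.7 0 0" --pt "5.5 -1.7 0 0" --pt "5.5 -1.7 0 0"

```text
time: 1.27
tool_pos: [0.4201, -0.103, 0.2464]
eef_rot: [0.984, 0.18, 0.001, -0.001]
ft_force: [0.1, -0.6, 0.0]
opening: -0.0002
```

drive_tool --pt "5.5 -1.7 2 0" --pt "5.5 -1.7 2 0" --pt "5.5 -1.7 2 0" --pt "0 0 2 -0.18" --pt "0 0 2 -0.18"

```text
time: 1.9
tool_pos: [0.5617, 0.0105, 0.1429]
eef_rot: [0.933, 0.36, 0.001, -0.001]
ft_force: [-1.3, 0.1, 0.2]
opening: -0.0003
```

drive_tool --pt "0 0 0 -0.18" --pt "0 0 0 -0.18" --pt "0 0 0 -0.18" --pt "0 0 0 -0.18" --pt "0 0 0 -0.18"

```text
time: 2.52
tool_pos: [0.5596, 0.0111, 0.1375]
eef_rot: [0.671, 0.741, -0.002, -0.004]
ft_force: [0.4, 0.5, 0.8]
opening: 0.0001
```

drive_tool --pt "0 0 0 -0.18" --pt "0 0 0 -0.18" --pt "0 0 0 -0.18" --pt "0 0 0 -0.18" --pt "0 0 0 -0.18"

```text
time: 3.15
tool_pos: [0.5586, 0.0112, 0.1354]
eef_rot: [0.268, 0.964, -0.0, -0.006]
ft_force: [-0.0, -0.2, 0.3]
opening: -0.0
```

```bash
python3 - <<'E'
from h import *
s=get_state();print(s["time"],s["tool_pos"],s["eef_rot"],s["joints"],s["ft_force"],s["opening"])
P=camera_params("wrist");V=P["view"];print(V)
cv2.imwrite("pics/w1.png",get_image("wrist"))
cv2.imwrite("pics/t1.png",get_image("top"))
E
```

```text
3.15 [0.55858443 0.01115185 0.13537277] [ 2.67562029e-01  9.63518933e-01 -3.51179873e-04 -6.45773973e-03] [-0.04716277  0.21914815  1.44524527  0.00218746  1.489949   -1.07641421] [-0.02150458 -0.16773729  0.32730891] -1.5264956051184426e-05
[[ 0.51549298  0.85687997 -0.00486786 -0.29602007]
 [ 0.82385615 -0.49404787  0.27780883 -0.45776219]
 [ 0.23564386 -0.14721892 -0.96062405  0.14028485]
 [ 0.          0.          0.          1.        ]]
```

View pics/w1.png

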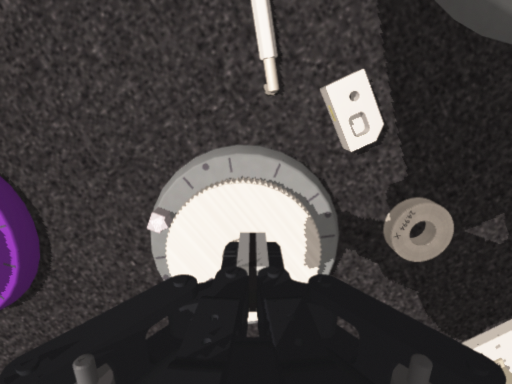

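View pics/t1.png

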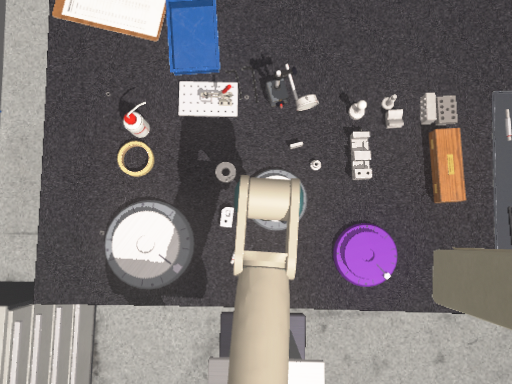

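drive_tool --pt "0 0 0 -0.18" --pt "0 0 0 -0.18" --pt "0 0 0 -0.18" --pt "0 0 0 -0.18" --pt "1.6 -3.9 0 0"

```text
time: 3.88
tool_pos: [0.5493, -0.0288, 0.1342]
eef_rot: [-0.089, 0.996, 0.002, -0.007]
ft_force: [0.3, -0.0, 0.2]
opening: -0.0
```

drive_tool --pt "0 0 2 0" --pt "0 0 2 0" --pt "0 0 1 0" --pt "0 0 0 0"

```text
time: 4.38
tool_pos: [0.5483, -0.0311, 0.0831]
eef_rot: [-0.08, 0.997, 0.002, -0.007]
ft_force: [-0.6, -0.0, -0.2]
opening: -0.0001
```

```bash
cat > st.py <<'E'
from h import *
import sys
def st():
    s=get_state(); p=s["tool_pos"];q=s["eef_rot"];C=np.array([.5945,-.0217]);d=p[:2]-C
    print("t",s["time"],"pos",p.round(4),"q",q.round(4),"yaw",np.degrees(2*np.arctan2(q[1],q[0])).round(1),"r,ang",np.hypot(*d).round(4),np.degrees(np.arctan2(d[1],d[0])).round(1),"F",s["ft_force"].round(1),"j",s["joints"].round(2))
st()
if len(sys.argv)>1: cv2.imwrite(f"pics/{sys.argv[1]}.png",get_image("wrist"))
E
python3 st.py w2
```

```text
t 4.375 pos [ 0.5483 -0.0311  0.0831] q [-0.0795  0.9968  0.002  -0.007 ] yaw 189.1 r,ang 0.0471 -168.5 F [-0.6 -0.  -0.2] j [-0.12  0.25  1.52  0.    1.39 -1.85]
```

View pics/w2.png

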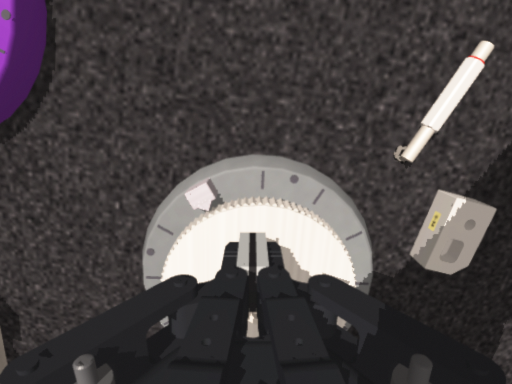

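The wrist view shows the fingertip at (252,240) over the dial ring, the pointer at (200,195), and a clear gap between them. I'll lower onto the dial.

drive_tool --pt "0 0 1.0 0" --pt "0 0 0.9 0" --pt "0 0 0 0"

```text
time: 4.8
tool_pos: [0.5491, -0.0308, 0.0647]
eef_rot: [-0.079, 0.997, 0.002, -0.005]
ft_force: [-0.3, 0.5, 0.4]
opening: 0.0001
```

drive_tool --pt "0 0 0.2 0" --pt "0 0 0.2 0"

```text
time: 5.05
tool_pos: [0.5493, -0.0308, 0.0609]
eef_rot: [-0.079, 0.997, 0.002, -0.005]
ft_force: [-0.4, -0.3, -0.1]
opening: -0.0001
```

```bash
python3 st.py
```

```text
t 5.05 pos [ 0.5493 -0.0308  0.0609] q [-0.0793  0.9968  0.0016 -0.0051] yaw 189.1 r,ang 0.0461 -168.6 F [-0.4 -0.3 -0.1] j [-0.12  0.27  1.54  0.    1.34 -1.85]
```

drive_tool --pt "0 0 0.2 0" --pt "0 0 0.15 0"

```text
time: 5.3
tool_pos: [0.5495, -0.0311, 0.0585]
eef_rot: [-0.079, 0.997, 0.001, -0.005]
ft_force: [-4.4, -0.5, 7.2]
opening: -0.0001
```

drive_tool --pt "0 0 0.1 0" --pt "0 0 0 0"

```text
time: 5.55
tool_pos: [0.5496, -0.0315, 0.0593]
eef_rot: [-0.079, 0.997, 0.001, -0.005]
ft_force: [-3.3, -0.0, 5.0]
opening: -0.0002
```

drive_tool --pt "0 0 0.3 0" --pt "0 0 0.2 0"

```text
time: 5.8
tool_pos: [0.5499, -0.032, 0.0567]
eef_rot: [-0.079, 0.997, 0.0, -0.004]
ft_force: [-5.9, -0.8, 9.5]
opening: 0.0002
```

drive_tool --pt "0 0.5 0.13 0.1" --pt "-0.03 0.5 0.13 0.1" --pt "-0.03 0.5 0.13 0.1"

```text
time: 6.18
tool_pos: [0.5498, -0.0189, 0.0567]
eef_rot: [0.076, 0.997, -0.002, -0.004]
ft_force: [-8.4, -1.1, 10.2]
opening: -0.0
```

```bash
python3 st.py w3
```

```text
t 6.175 pos [ 0.5498 -0.0189  0.0567] q [ 0.0759  0.9971 -0.0023 -0.0039] yaw 171.3 r,ang 0.0448 176.5 F [-8.4 -1.1 10.2] j [-0.1   0.28  1.54 -0.    1.33 -1.52]
```

View pics/w3.png

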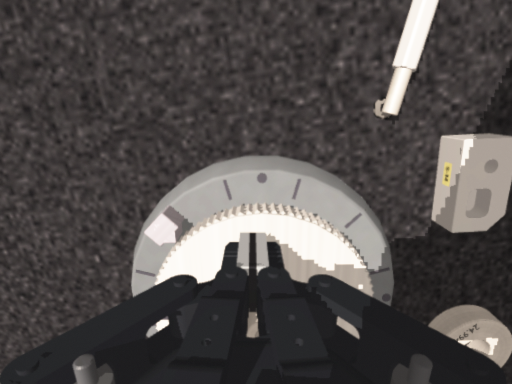

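drive_tool --pt "0.05 0.5 0.13 0.1" --pt "0.05 0.5 0.13 0.1" --pt "0.05 0.5 0.13 0.1"

```text
time: 6.6
tool_pos: [0.5531, -0.0034, 0.057]
eef_rot: [0.231, 0.973, -0.003, -0.002]
ft_force: [-4.1, -1.0, 9.2]
opening: 0.0002
```

```bash
python3 st.py w4
```

```text
t 6.6 pos [ 0.5531 -0.0034  0.057 ] q [ 0.2309  0.973  -0.0025 -0.0022] yaw 153.3 r,ang 0.0453 156.1 F [-4.1 -1.   9.2] j [-0.07  0.28  1.54 -0.    1.33 -1.17]
```

View pics/w4.png

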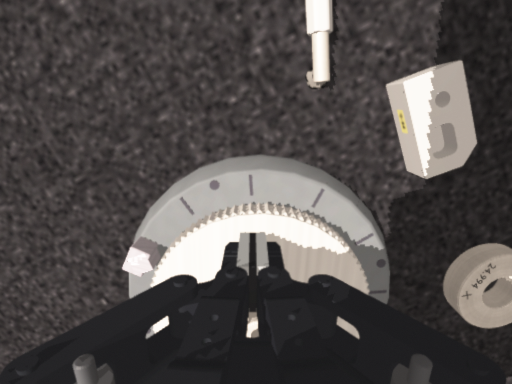

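```bash
python3 - <<'E'
from h import *
a=get_image("scene");b=get_image("top")
cv2.imwrite("pics/s4.png",np.hstack([cv2.resize(a[150:250,210:340],None,fx=3,fy=3),cv2.resize(b[150:250,210:340],None,fx=3,fy=3)]))
E
```

```text
(no output)
```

View pics/s4.png

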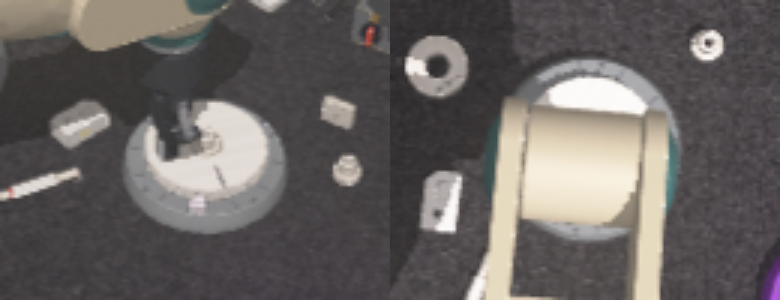

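The scene view shows the line clearly, with ends at about (283,205) and (285,212), approaching the pointer at (275.5,218). I'll measure the angle from there.

```bash
cat > ang.py <<'E'
from h import *
def ang(tag,z=.040):
    a=get_image("scene");P=camera_params("scene")
    c=a[185:232,245:312]; cv2.imwrite(f"pics/{tag}.png",cv2.resize(c,None,fx=10,fy=10,interpolation=cv2.INTER_CUBIC))
    C=np.array([.5945,-.0217])
    H,W=a.shape[:2]; v,u=np.mgrid[0:H,0:W]; w=ray(P,np.c_[u.ravel(),v.ravel()],z)[:,:2]-C
    r=np.hypot(*w.T);t=np.degrees(np.arctan2(w[:,1],w[:,0])); g=a.min(axis=2).ravel().astype(float)
    for lo,hi in((-175,-70),):
        m=(r>.040)&(r<.056)&(t>lo)&(t<hi); med=np.median(g[m]); k=m&(g<med-35)
        wt=(med-g)[k]; print("med",med,"n",k.sum(),"angle",(t[k]*wt).sum()/max(wt.sum(),1),"spread",t[k].min(initial=0),t[k].max(initial=-999))
    print("pointer px",proj(P,[[C[0]+.066*np.cos(np.radians(-142.6)),C[1]+.066*np.sin(np.radians(-142.6)),.039]]))
if __name__=="__main__":
    import sys; ang(sys.argv[1])
E
python3 ang.py a1; python3 st.py
```

```text
med 214.0 n 4 angle -121.71724727194876 spread -123.46479389286739 -120.27146870465133
pointer px [[276.70711332 213.32537007]]
t 6.8 pos [ 0.5532 -0.0032  0.057 ] q [ 0.2291  0.9734 -0.0023 -0.002 ] yaw 153.5 r,ang 0.0452 155.9 F [-3.8  1.2  9.4] j [-0.07  0.28  1.54 -0.    1.33 -1.18]
```

View pics/a1.png

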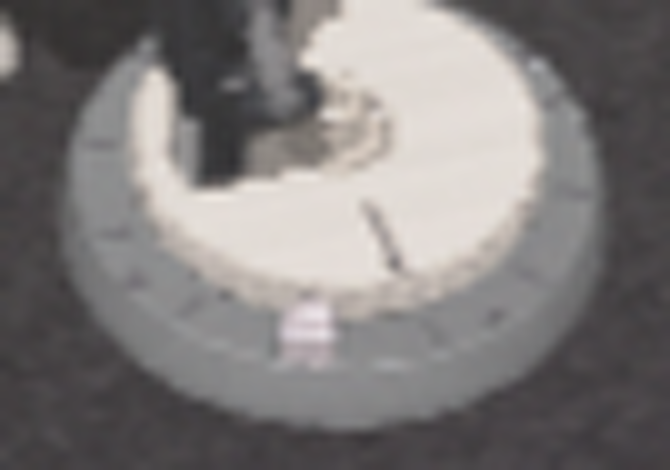

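drive_tool --pt "0.03 0.5 0.13 0.1" --pt "0.03 0.5 0.13 0.1" --pt "0 0.3 0.13 0.06" --pt "0 0 0.1 0"

```text
time: 7.3
tool_pos: [0.5621, 0.0093, 0.0582]
eef_rot: [0.357, 0.934, -0.001, 0.001]
ft_force: [-2.2, 2.2, 7.1]
opening: -0.0003
```

```bash
python3 ang.py a2; python3 st.py
```

```text
med 215.0 n 7 angle -142.39268673431692 spread -144.83851251444955 -139.9881740576266
pointer px [[276.70711332 213.32537007]]
t 7.35 pos [0.5621 0.0093 0.0582] q [ 3.573e-01  9.340e-01 -5.000e-04  1.600e-03] yaw 138.1 r,ang 0.0448 136.3 F [-1.9  2.6  6.6] j [-0.05  0.3   1.51 -0.    1.33 -0.89]
```

View pics/a2.png

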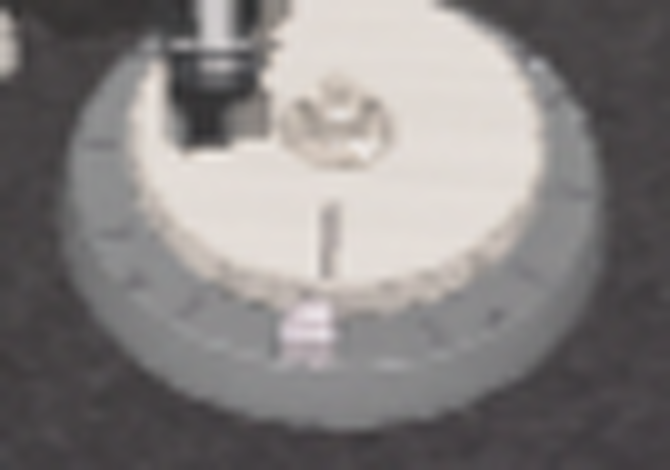

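About 5° remains, well inside the last click's well. One small further drag, then straight up.

drive_tool --pt "0 0.3 0.15 0.05" --pt "0 0 0 0" --pt "0 0 -0.3 0" --pt "0 0 -0.5 0"

```text
time: 7.85
tool_pos: [0.5652, 0.0122, 0.0676]
eef_rot: [0.381, 0.925, 0.001, 0.003]
ft_force: [0.5, 0.0, 0.8]
opening: 0.0003
```

drive_tool --pt "0 0 -1 0" --pt "0 0 -2 0" --pt "0 0 -3 0" --pt "0 0 -3 0" --pt "0 0 0 0"

```text
time: 8.48
tool_pos: [0.5648, 0.0121, 0.1625]
eef_rot: [0.381, 0.924, 0.001, 0.004]
ft_force: [0.3, -0.8, -1.0]
opening: -0.0002
```

```bash
python3 ang.py a3; python3 st.py w5
```

```text
med 213.0 n 6 angle -145.60546857748056 spread -147.90532556755034 -143.5279488653842
pointer px [[276.70711332 213.32537007]]
t 8.525 pos [0.564  0.0121 0.1606] q [3.812e-01 9.245e-01 2.000e-04 2.200e-03] yaw 135.2 r,ang 0.0456 132.1 F [-0.8 -0.3 -0.4] j [-0.04  0.2   1.41 -0.    1.52 -0.83]
```

View pics/a3.png

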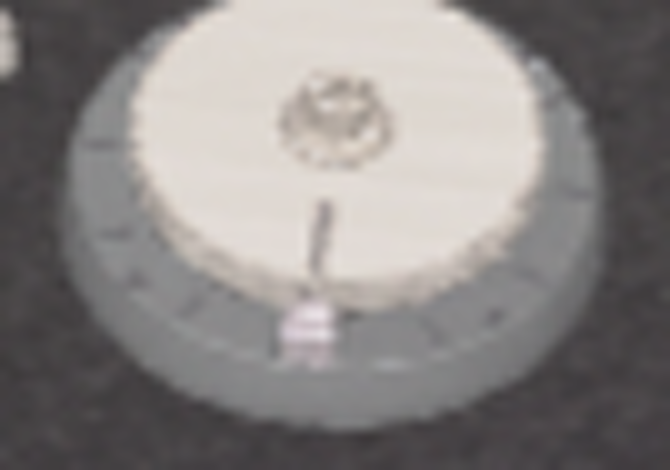

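View pics/w5.png

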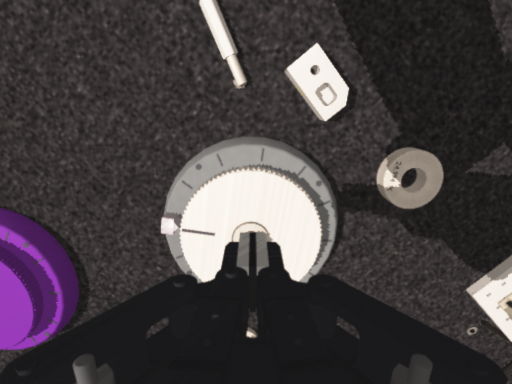

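In the wrist view the line runs from (215,234) to (180,230), straight towards the pointer at (168,226). The dial is up and the finger is clear, so I'm handing in.

```bash
python3 -c "
from rig import *
s=get_state();print(s['time'],s['ft_force'],s['qd'].round(3));print(job_done())"
```

```text
8.575 [0.24666374 0.02590438 0.15421107] [-0.001  0.022  0.026 -0.002 -0.004 -0.   ]
the job is handed in; nothing more can be done
None
```

I turned the small grey indexer's dial clockwise two clicks, and its scribed line now sits at the pointer. I pressed the closed fingertips about 3 mm down (roughly 7–10 N) at radius 45 mm and dragged the dial round. Then I lifted straight up and handed in at 8.6 s.

**Alignment:** the last wrist and scene pictures both show the line running to the pointer nose. My scene-camera reading put the line at -145.6°, against -142.6° for the pointer from the top camera. I put that 3° gap down to calibration: the pointer's predicted pixel in the scene view was also off by about 2 px. Half a click is 15°, so the dial is in the right click.

**Clearance:** the fingertips ended about 0.10 m above the dial, with contact force near zero. The dial is back up, the hub is centred in its recess, and the plug, block and ring in the last wrist view look undisturbed. I did not look again at the spare hub or gauge block after lifting, but the arm was never near them.

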